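# Push a plaster model home under the curing hood and shut it

## Task

Take the push stick and use it to slide the plaster model that stands before the mouth of the white curing hood all the way in under the hood, until it rests against the stop at the back. Lay the stick back down flat on the mat, then slide the grey shutter fully across the mouth. Leave the other things where they are.

Things in the scene. Friction and masses are not known exactly. Their poses are not given: they have to be found in the camera images.
- hood: White curing hood fixed to the mat, 62 mm tall, 117 deep. Origin on the mat, middle of the mouth, in the front face's plane; x into the hood, y to its left, z up. Mouth 68 mm wide; roof (amber window) underside at z 38 mm: too low for fingers. Solid lamp housing left of the mouth, out to y 160 mm; right cheek out to y -48.
- hood_lane (a point): Lane before the mouth; point on its midline at hood x -54 mm, y 0, on the mat. Two fixed aluminium strips, 12 mm tall, 10 mm wide, guide the model: 68 mm apart from hood x -14 to -54, then flaring to about 86 mm apart at x -85. The floor of lane and hood is the mat, z 0.
- hood_stop (a point): Middle of the flat back stop inside the hood, at hood x 105 mm, y 0, 10 mm above the mat.
- work_model: Loose plaster arch model to go under the hood, 55 (x) x 58 (y) mm, base 14 mm tall, 24 mm with its teeth, about 90 g. Origin at the centre of its underside. Starts in the lane, centre 34 to 42 mm before the mouth, its x roughly along the hood's x. Against the stop its centre is at hood x 78 mm, its near face 50 mm inside the mouth.
- push_stick: Loose push stick of light wood, 170 mm long, lying on the mat, on the left or the right of the work: bar 16 mm wide (y) and 14 mm tall, with an aluminium push plate 6 mm thick, 38 mm wide and 18 mm tall across its far end. Origin at the middle of its underside; x runs along it towards the plate, roughly away from the robot; z up.
- stick_tip (a point): Centre of the push plate's outer face on the push stick, 85 mm from the stick's origin along its x, 9 mm up.
- shutter (a joint): Slide of the hood's grey shutter, m: 0 fully open (centre at hood y 110 mm, before the lamp housing), 0.110 fully closed (centre at hood y 0). It moves towards hood -y, resists by about 1 N and stays where it is left. Plate 84 mm wide, 5 thick, z 3 to 46 mm, at hood x -7 mm, before the front face. Starts at 0 to 0.025.
- shutter_tab (a point): Top of the black upright tab in the middle of the shutter, 88 mm above the mat. The tab is 10 (hood x) by 14 (hood y) mm and stands clear of the hood's 62 mm top; it can be pushed or pinched.
- spare_model: Second plaster model of the same kind, standing left of the lane. Bystander. Origin at the centre of its underside.
- dropper_white: White dropper bottle, 28 mm wide, 78 mm tall, standing at the right of the hood. Bystander. Origin at the centre of its underside.
- dropper_dark: Dropper bottle with dark cap, 28 mm wide, 78 mm tall, standing at the left of the hood. Bystander. Origin at the centre of its underside.
- spatula: Spatula with wooden handle, 197 mm long, lying on the mat on the side where the push stick is not. Bystander. Origin at the centre of its underside.
There are look-alikes about, which are no part of the job. Leave any blue, orange or purple look-alike of the work_model alone.

How it is judged:
On the way, in this order (a step that is already met when the one before it is completed fails the run):
1. the model rests against the back stop (within 6 mm), with the push stick's end inside the mouth (x of work_model in the frame of hood above 0.0715 m and x of stick_tip in the frame of hood above 0.02 m), for 0.1 s.
2. the stick lies flat on the mat, released, out of the mouth (height (world z) of push_stick below 0.006 m and height (world z) of stick_tip below 0.016 m and contact force between the fingers and push_stick below 0.05 N and (x of stick_tip in the frame of hood below -0.012 m or y of stick_tip in the frame of hood below -0.05 m or y of stick_tip in the frame of hood above 0.05 m) and linear speed of push_stick below 0.02 m/s), for 0.1 s.
3. the shutter is fully across the mouth (within 5 mm) (value of joint shutter above 0.105 m), for 0.1 s.
At the end, for the whole second after the job is handed in: The work model stands upright under the hood within 6 mm of the back stop, the shutter is within 5 mm of fully closed, and the push stick lies flat, right way up, at rest on the mat outside the hood (x of work_model in the frame of hood above 0.0715 m and angle between work_model's own z axis and vertical below 0.1 rad and linear speed of each of work_model, push_stick below 0.02 m/s and value of joint shutter above 0.105 m and height (world z) of push_stick between -0.01 and 0.006 m and height (world z) of stick_tip below 0.016 m and angle between push_stick's own z axis and vertical below 0.25 rad and (x of stick_tip in the frame of hood below -0.012 m or y of stick_tip in the frame of hood below -0.05 m or y of stick_tip in the frame of hood above 0.05 m)); the robot touches nothing.
It fails at once if a bystander (spare model, either dropper bottle, spatula) is moved more than 25 mm or a bottle is tipped (distance of any of spare_model, dropper_white, dropper_dark, spatula from where it was at the start of the episode above 0.025 m or angle between any of dropper_white, dropper_dark's own z axis and vertical above 0.5 rad).
It also fails if it takes over 72 s, if anything falls off the work surface, if the arm or the gripper's body presses on something with over 40 N, if the wrist force passes 120 N, or if a joint passes its speed limit or range.

## Robot

A 7-joint arm with a two-finger parallel gripper is mounted at the origin on a cart in front of the work surface, level with it; the furniture and walls round the work are solid. World frame = base frame: x ahead of the robot, y to its left, z up, the work surface at z = 0. Lengths are in m, angles in rad, forces in N, time in s.
With the tool pointing down it reaches from about 0.425 to 0.925 m from the base axis. Payload 6.8 kg.
Tool frame: the origin (TCP) lies midway between the tips of the shut fingers; the grasp point (between the pads) lies r.grip_point_offset behind it (r.grip_point_offset is the distance from the TCP to the grasp point, in m); z points along the fingers, y is the line along which they close (so a half turn about z gives the same grasp; the last joint's range is limited). The gripper opens to 85 mm and grips with 20 to 120 N. Pads are 22 mm wide; open, the fingers measure 114 mm over their backs; the gripper's body (76 mm by 85 mm) begins 54 mm behind the grasp point. The pads swing forward as they close: fully open they stand 13 mm farther back than shut.
Start: joints at [1.071, 0.477, 0.022, 1.555, -0.011, 1.109, -0.083], TCP at [0.258, -0.624, 0.231] pointing down, gripper open.
Joint ranges: [-2.96, 2.96], [-0.34, 2.1], [-1.41, 1.46], [0.24, 2.44], [-1.37, 4.51], [0.17, 1.92], [-2.96, 2.96]. Speed limits (rad/s): [2.39, 2.39, 3.14, 3.14, 3.14, 3.14, 3.14].

## Interface

Orientations are given as a rotation vector (axis times angle).
In Python, from bench import r gives the robot as it stands. The module is installed in compiled form; this text tells all that it offers.
- The arm moves only by the shell command python3 -m crank 'ROWS' [FORCE]. ROWS is JSON, a list of rows, each a list of 5 numbers: the shift along the world's x, y, z in units of 200 mm (1.0 is 200 mm), then the turn about the world's z in units of 45 degrees (1.0 is 45 degrees), then the opening, from -1 (shut) to 1 (fully open). In form: [[dx, dy, dz, turn, jaw], ...]. A call has 1 to 8 rows; each row shifts and turns the commanded pose from where the row before left it; what a row does not reach is not made up. A row lasts 1/12 s, in which the tool goes at most 41.7 mm and 7.16 degrees, less where a joint would pass 70% of its speed; a pose out of reach is approached as far as the arm can. A call with a number of a shift or a turn outside -1 to 1 is refused whole. A call with a gripper value outside its range is refused whole. The fingers move at their own pace and stop on an object; FORCE is the grip in N (left out, the last holds). Time passes only in rows, so rows that do not move let the fingers close. It gives the time, the measured TCP pose, the force, the opening and the grip force at its end, in the units of the state.
- r.get_obs(): the state, without advancing time (a new reading comes with each control period).
- r.grab_frame(name): name is "scene" or "top" or "wrist"; returns the picture (420x560x3 uint8, blue, green, red); there is no depth.
- r.camera_model(name): a dict with "fx", "fy", "cx", "cy" (pixels), "R" (3x3) and "t" (3): a world point X has camera coordinates R X + t. Camera axes: x right, y down, z forward; pixel columns grow to the right and rows downward; lengths in m; the calibration is good to about 2 mm. A picture is of the moment at which its call begins: read the wrist's pose just before it. camera_model takes no time and is no camera call; for the wrist camera it gives the pose at the moment of the call.
- r.hand_in(): hands the job in; it is judged then, once.
The state is a dict: "clock": time; "joints": joint angles; "qvel": joint speeds; "tau": joint torques, N m; "tcp_pos": TCP position; "orientation": TCP orientation; "contact_force": force on the tool from outside, world axes, zero at the start; "moment": the same for the moment, N m; "grip_width": finger opening in m; "gripper_force": force on a finger pad.
Only numpy, scipy, OpenCV 4.12 (cv2) and the standard library are available. Lean on these libraries where they do the work, as an engineer would, in place of code of your own. Each camera call takes 0.05 s, during which the arm holds its last target. There are 200 camera calls.

## Working session

There is one attempt and no reset: what is moved stays moved. The work goes in short steps, Python scripts to look and compute and a shell command to move; the robot and the scene stay as the last step left them, time stands still between calls to the robot, and variables do not carry over. Pictures are saved under pics/ and viewed, at most 10 in all, crops included, and the job is handed in when it is done.

```bash
mkdir -p pics
python3 - <<'E'
from bench import r
import cv2,numpy as np
o=r.get_obs();print(o, r.grip_point_offset)
for n in("top","scene"):
    cv2.imwrite(f"pics/{n}0.png",r.grab_frame(n)); m=r.camera_model(n); print(n,m)
E
```

```text
{'clock': 0.0, 'joints': array([ 1.07091869,  0.47777311,  0.02234642,  1.55647365, -0.01150957,
        1.10928713, -0.08311314]), 'qvel': array([-0.00026064, -0.00096427, -0.0002277 , -0.000749  , -0.00224334,
       -0.0004843 ,  0.00050041]), 'tau': array([ 6.33341242e-04, -5.96463454e+01,  1.60805717e+00, -2.81207514e+01,
        1.23662793e-02,  9.29043337e-03, -2.15229426e-05]), 'tcp_pos': array([ 0.25749207, -0.62330918,  0.23033456]), 'orientation': array([-3.07979502e+00, -6.11131206e-01,  7.50867127e-04]), 'contact_force': array([-0.06921453,  0.00642963, -0.41363787]), 'moment': array([ 0.02693517, -0.02130872,  0.00843754]), 'gripper_force': 0.0, 'grip_width': 0.08552741632711981} 0.0187
top {'fx': 508.3720740620233, 'fy': 508.3720740620233, 'cx': 284.33533718875333, 'cy': 206.37637788556114, 'R': array([[ 0.01075449, -0.99988765,  0.0104421 ],
       [-0.98344461, -0.01246557, -0.1807797 ],
       [ 0.18088956, -0.00832503, -0.98346818]]), 't': array([0.09058082, 0.55796289, 1.08867621])}
scene {'fx': 397.6693708951145, 'fy': 397.6693708951145, 'cx': 279.6455872182723, 'cy': 208.48299683466058, 'R': array([[-0.71110972, -0.70304172, -0.00743721],
       [-0.3335806 ,  0.34668258, -0.87666138],
       [ 0.61890788, -0.62092151, -0.48105043]]), 't': array([0.45616282, 0.24013129, 0.62728851])}
```

View pics/top0.png

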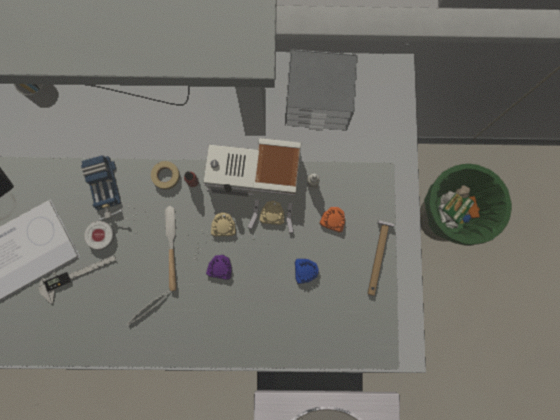

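View pics/scene0.png

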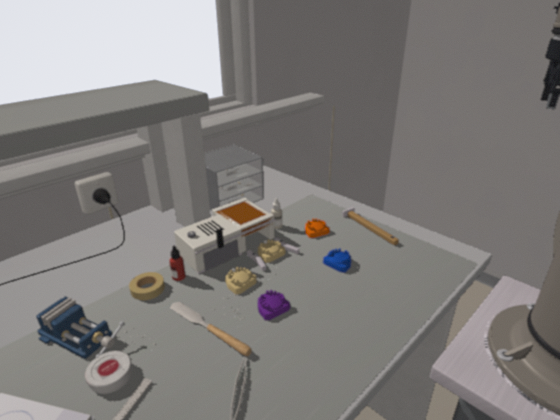

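The stick is on the right: plate at about (387,223), tail at (373,292). The hood is at about (255,167), the work model at (273,212), and the spatula on the left. Next, an enlarged crop.

```bash
cat > h.py <<'E'
from bench import r
import numpy as np,cv2
def ray(n,u,v,z):
    m=r.camera_model(n);R=m["R"];c=-R.T@m["t"]
    d=R.T@np.array([(u-m["cx"])/m["fx"],(v-m["cy"])/m["fy"],1]);return c+d*(z-c[2])/d[2]
def proj(n,X):
    m=r.camera_model(n);p=m["R"]@np.array(X)+m["t"];return np.array([m["fx"]*p[0]/p[2]+m["cx"],m["fy"]*p[1]/p[2]+m["cy"]])
E
python3 - <<'E'
import cv2
a=cv2.imread("pics/top0.png")[130:300,195:405]
cv2.imwrite("pics/crop0.png",cv2.resize(a,None,fx=3.5,fy=3.5,interpolation=cv2.INTER_CUBIC))
E
```

```text
(no output)
```

View pics/crop0.png

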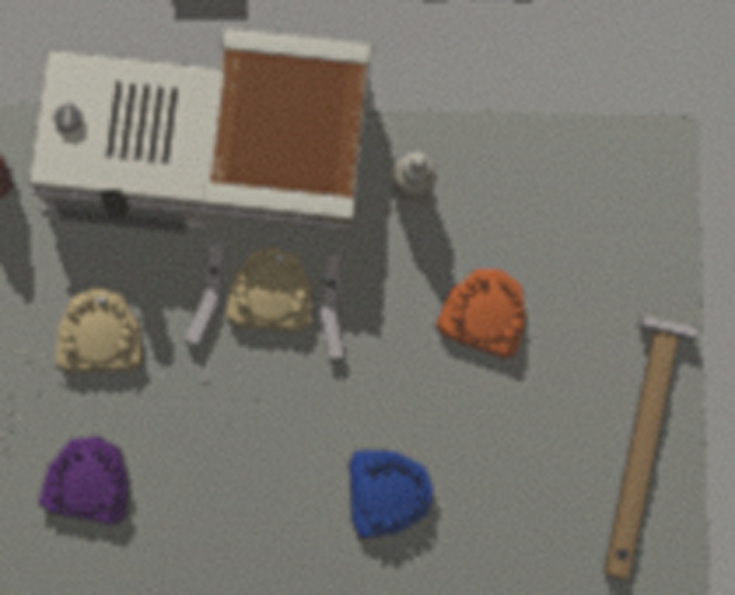

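The crop shows the roof's front edge from (33,185) to (352,217), the back right corner at (369,43), and the tab at (115,203). The strips' near ends are at (197,335) and (336,360). The plate is at (669,327) and the stick's tail at (620,575).

```bash
cat > m.py <<'E'
from h import *
def P(x,y,z): return ray("top",195+(x+.5)/3.5-.5,130+(y+.5)/3.5-.5,z)
FL,FR,BR=P(33,187,.062),P(352,217,.062),P(369,43,.062)
print("FL FR BR",FL,FR,BR,"w",np.linalg.norm(FL-FR),"d",np.linalg.norm(FR-BR))
yv=(FL-FR)/np.linalg.norm(FL-FR);xv=(BR-FR)/np.linalg.norm(BR-FR)
print("angle y->",np.degrees(np.arctan2(-yv[0],yv[1])),"x",np.degrees(np.arctan2(xv[1],xv[0])))
print("mouth from FR",FR+yv*.048,"from FL",FL-yv*.160)
sl,sr=P(197,338,.012),P(336,358,.012);print("strips near ends",sl,sr,(sl+sr)/2)
print("tab",P(115,203,.088))
a=r.grab_frame("top");hsv=cv2.cvtColor(a,cv2.COLOR_BGR2HSV)
m=cv2.inRange(hsv,(8,70,60),(25,255,255));
for roi in((340,200,410,310),(255,195,290,230)):
    k=np.zeros_like(m);k[roi[1]:roi[3],roi[0]:roi[2]]=m[roi[1]:roi[3],roi[0]:roi[2]]
    c=max(cv2.findContours(k,0,1)[0],key=cv2.contourArea);b=cv2.boxPoints(cv2.minAreaRect(c))
    print(roi,cv2.contourArea(c),b.tolist());print([ray("top",*p,.014).round(4).tolist() for p in b])
print("plate top ends",P(643,322,.018),P(696,331,.018)); print("blue, orange, bottle",P(390,492,.012),P(483,312,.012),P(414,160,.078))
E
python3 m.py
```

```text
FL FR BR [0.6053503  0.27695188 0.062     ] [0.58843426 0.07330765 0.062     ] [0.70398491 0.06306944 0.062     ] w 0.20434559229347155 d 0.11600333452628235
angle y-> -4.748465754151343 x -5.063394336071756
mouth from FR [0.59240777 0.12114291 0.062     ] from FL [0.59210525 0.11750104 0.062     ]
strips near ends [0.51657556 0.17309173 0.012     ] [0.50444799 0.08165556 0.012     ] [0.51051177 0.12737364 0.012     ]
tab [0.58984911 0.22162746 0.088     ]
(340, 200, 410, 310) 409.5 [[367.2593688964844, 293.64642333984375], [381.3536071777344, 224.2593231201172], [388.3313293457031, 225.67669677734375], [374.2370910644531, 295.06378173828125]]
[[0.3666, -0.0916, 0.014], [0.5245, -0.1271, 0.014], [0.5214, -0.1431, 0.014], [0.3636, -0.1073, 0.014]]
(255, 195, 290, 230) 333.0 [[260.0, 223.0], [260.0, 201.0], [282.0, 201.0], [282.0, 223.0]]
[[0.524, 0.1523, 0.014], [0.5755, 0.1533, 0.014], [0.5762, 0.1023, 0.014], [0.5246, 0.1018, 0.014]]
plate top ends [ 0.52990174 -0.11953092  0.018     ] [ 0.52436051 -0.15422708  0.018     ]
blue, orange, bottle [0.41747083 0.0459454  0.012     ] [ 0.5362015  -0.01508649  0.012     ] [0.62232845 0.03485904 0.078     ]
```

```bash
python3 -m crank '[[0.06,0.19,0,-0.15,1],[0.06,0.19,0,-0.15,1],[0.06,0.19,0,-0.15,1],[0.06,0.19,0,-0.15,1],[0.06,0.19,0,-0.15,1],[0.06,0.19,0,-0.03,1],[0.06,0.19,0,0,1],[0.06,0.19,0,0,1]]' 60
python3 -m crank '[[0.06,0.19,0,0,1],[0.06,0.19,0,0,1],[0.06,0.19,0,0,1],[0.06,0.19,-0.05,0,1],[0.06,0.19,-0.05,0,1],[0,0,-0.15,0,1],[0,0,-0.15,0,1],[0,0,0,0,1]]'
```

```text
clock: 0.82
tcp_pos: [0.3538, -0.3179, 0.2312]
orientation: [3.122, -0.346, -0.0]
contact_force: [1.3, 0.5, -0.2]
grip_width: 0.0853
gripper_force: 0.0
clock: 1.48
tcp_pos: [0.4104, -0.1284, 0.1472]
orientation: [-3.122, 0.343, 0.013]
contact_force: [-0.9, 0.1, 0.4]
grip_width: 0.0853
gripper_force: 0.0
```

Run:
```python
from h import *
o=r.get_obs();print(o["tcp_pos"],o["orientation"])
cm=r.camera_model("wrist");a=r.grab_frame("wrist");cv2.imwrite("pics/w1.png",a)
hsv=cv2.cvtColor(a,cv2.COLOR_BGR2HSV);m=cv2.inRange(hsv,(8,60,60),(25,255,255))
c=max(cv2.findContours(m,0,1)[0],key=cv2.contourArea);b=cv2.boxPoints(cv2.minAreaRect(c))
print(cv2.contourArea(c),b.tolist(),[ray("wrist",*p,.014).round(4).tolist() for p in b])
```

```text
[ 0.41037261 -0.12838657  0.14721788] [-3.12183381  0.34265158  0.01308842]
44324.5 [[355.0, 0.0], [559.0, 0.0], [559.0, 372.0], [355.0, 372.0]] [[0.555, -0.2226, 0.014], [0.5195, -0.3809, 0.014], [0.1282, -0.4027, 0.014], [0.1808, -0.1683, 0.014]]
```

View pics/w1.png

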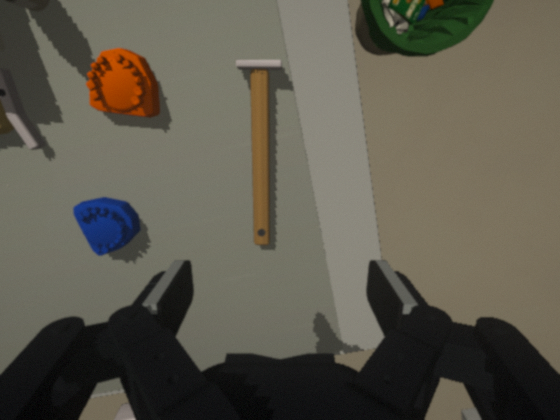

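The stick stands almost vertical in the wrist view: tail at (261,245), plate at (259,63), bar about 252–269 wide.

Run:
```python
from h import *
t=ray("wrist",261,245,.014);e=ray("wrist",260,70,.014);p=ray("wrist",259,60,.018)
d=e-t;L=np.linalg.norm(d);d/=L
print(t,e,p,L,"yaw",np.degrees(np.arctan2(d[1],d[0])),"origin",t+.085*d)
for k in(.06,.05): print(t+k*d)
print("width",np.linalg.norm(ray("wrist",252,150,.014)-ray("wrist",269,150,.014)))
```

```text
[ 0.36409364 -0.09904909  0.014     ] [ 0.52198624 -0.13672349  0.014     ] [ 0.52901749 -0.13785287  0.018     ] 0.1623250870021377 yaw -13.420283645178612 origin [ 0.44677261 -0.11877694  0.014     ]
[ 0.42245527 -0.11297463  0.014     ]
[ 0.41272833 -0.11065371  0.014     ]
width 0.015561662402015926
```

```bash
python3 -m crank '[[0.06,0.077,0,-0.02,1],[0,0,-0.18,0,1],[0,0,-0.18,0,1],[0,0,-0.18,0,1],[0,0,-0.1,0,1],[0,0,-0.06,0,1],[0,0,0,0,1]]'
```

```text
clock: 2.12
tcp_pos: [0.4254, -0.1151, 0.0105]
orientation: [3.119, -0.372, -0.004]
contact_force: [-0.3, -0.2, -0.2]
grip_width: 0.0852
gripper_force: 0.0
```

```bash
python3 -m crank '[[0,0.01,-0.025,0,1],[0,0,0,0,1],[0,0,0,0,-0.4],[0,0,0,0,-0.8],[0,0,0,0,-1],[0,0,0,0,-1],[0,0,0,0,-1],[0,0,0,0,-1]]' 60
python3 -m crank '[[0,0,0,0,-1],[0,0,0,0,-1],[0,0,0,0,-1],[0,0,0,0,-1]]'
```

```text
clock: 2.78
tcp_pos: [0.4259, -0.1125, 0.0067]
orientation: [3.119, -0.371, 0.0]
contact_force: [-3.7, 0.8, 14.1]
grip_width: 0.014
gripper_force: 59.0
clock: 3.12
tcp_pos: [0.4259, -0.1125, 0.0068]
orientation: [3.119, -0.37, 0.0]
contact_force: [-1.5, -0.0, 7.7]
grip_width: 0.0138
gripper_force: 58.7
```

```bash
python3 -m crank '[[0,0,0.1,0,-1],[0,0,0.15,0,-1],[0,0,0.15,0,-1],[0,0,0,0.1,-1],[0,0,0,0.09,-1],[0,0,0,0,-1]]'
python3 - <<'E'
from h import *
a=r.grab_frame("wrist");cv2.imwrite("pics/w2.png",a)
E
```

```text
clock: 3.62
tcp_pos: [0.4258, -0.1126, 0.0868]
orientation: [3.139, -0.134, 0.001]
contact_force: [-0.1, 0.7, -1.2]
grip_width: 0.014
gripper_force: 59.2
```

View pics/w2.png

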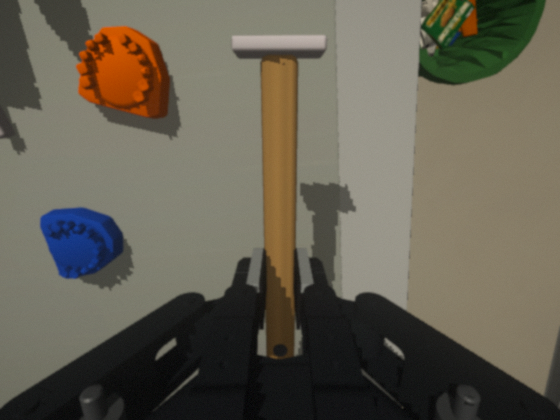

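The stick is held straight. The plate's top edge runs from (233,37) to (326,37). I'll work out the tip position and the move.

Run:
```python
from h import *
from scipy.optimize import brentq
f=lambda z:np.linalg.norm(ray("wrist",233,37,z)-ray("wrist",326.5,36,z))-.038
z=brentq(f,-.1,.2);p=(ray("wrist",233,37,z)+ray("wrist",326.5,36,z))/2
tcp=r.get_obs()["tcp_pos"];print("plate top z",z,p-tcp)
xv=np.array([.9964,-.0854]);yv=np.array([.0854,.9964]);m=np.array([.5923,.119])
print("along,lat",(p-tcp)[:2]@xv,(p-tcp)[:2]@yv)
for t in(-.08,-.076,.052):
    q=m+(t-.107)*xv;print(t,q,np.hypot(*q),(q-tcp[:2])/.2)
```

```text
plate top z 0.09166814956412653 [ 0.10492483 -0.00912187  0.00527585]
along,lat 0.10532610957886647 -0.00012844796462252277
-0.08 [0.4059732 0.1349698] 0.42782132488958524 [-0.09769293  1.23760532]
-0.076 [0.4099588 0.1346282] 0.43149851672129774 [-0.07776493  1.23589732]
0.052 [0.537498 0.123697] 0.5515478653870397 [0.55993107 1.18124132]
```

```bash
python3 -m crank '[[-0.013,0.17,0,0,-1],[-0.012,0.18,0,0,-1],[-0.012,0.18,0,0,-1],[-0.012,0.18,0,0,-1],[-0.012,0.18,0,0,-1],[-0.012,0.18,0,0,-1],[-0.015,0.166,0,0,-1],[0,0,0,0,-1]]'
python3 -m crank '[[0,0,-0.1,0,-1],[0,0,-0.1,0,-1],[0,0,0,0,-1]]'
python3 - <<'E'
from h import *
cv2.imwrite("pics/t3.png",cv2.resize(r.grab_frame("top")[130:300,195:405],None,fx=3.5,fy=3.5,interpolation=cv2.INTER_CUBIC))
E
```

```text
clock: 4.33
tcp_pos: [0.4076, 0.1421, 0.0864]
orientation: [-3.135, 0.126, -0.001]
contact_force: [0.6, 0.4, -0.5]
grip_width: 0.0141
gripper_force: 59.2
clock: 4.58
tcp_pos: [0.4058, 0.1338, 0.0435]
orientation: [3.136, -0.139, -0.009]
contact_force: [-0.8, -0.3, -0.6]
grip_width: 0.0139
gripper_force: 59.2
```

View pics/t3.png

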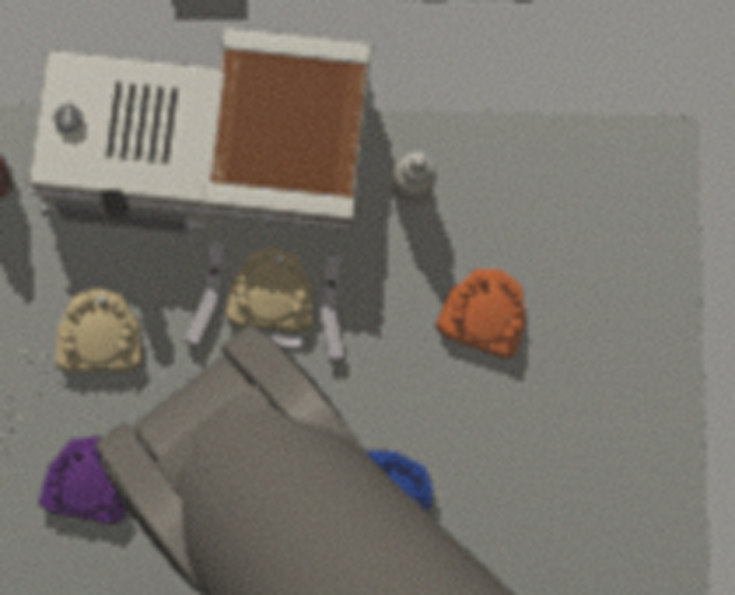

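The plate shows at (285,340), just before the model's near face at about (270,328), and centred between the strips. I'll lower it and push.

```bash
python3 -m crank '[[0,0,-0.08,0,-1],[0,0,-0.05,0,-1],[0,0,-0.02,0,-1],[0,0,0,0,-1]]'
python3 -m crank '[[0.06,-0.005,0,0,-1],[0.06,-0.005,0,0,-1],[0.06,-0.005,0,0,-1],[0.06,-0.005,0,0,-1],[0.06,-0.005,0,0,-1],[0,0,0,0,-1]]'
```

```text
clock: 4.97
tcp_pos: [0.4077, 0.1344, 0.0159]
orientation: [3.138, -0.138, -0.002]
contact_force: [-1.4, -0.7, -1.0]
grip_width: 0.0135
gripper_force: 59.2
clock: 5.47
tcp_pos: [0.4728, 0.1296, 0.0174]
orientation: [-3.137, 0.141, -0.007]
contact_force: [0.9, 0.6, -0.6]
grip_width: 0.0139
gripper_force: 59.2
```

```bash
python3 -m crank '[[0,0,-0.02,0,-1],[0.06,-0.005,0,0,-1],[0.06,-0.005,0,0,-1],[0.06,-0.005,0,0,-1],[0.04,-0.003,0,0,-1],[0.03,-0.003,0,0,-1],[0,0,0,0,-1]]'
python3 -m crank '[[0.02,-0.002,0,0,-1],[0.02,-0.002,0,0,-1],[0.01,-0.001,0,0,-1],[0,0,0,0,-1]]'
```

```text
clock: 6.05
tcp_pos: [0.5191, 0.1254, 0.0123]
orientation: [-3.138, 0.138, -0.001]
contact_force: [-0.9, -0.5, -1.2]
grip_width: 0.0137
gripper_force: 59.2
clock: 6.38
tcp_pos: [0.5285, 0.1245, 0.0123]
orientation: [-3.139, 0.137, -0.0]
contact_force: [0.2, -0.6, -1.1]
grip_width: 0.0136
gripper_force: 59.2
```

```bash
python3 -m crank '[[0.02,-0.002,0,0,-1],[0.01,-0.001,0,0,-1],[0,0,0,0,-1],[0,0,0,0,-1]]'
python3 -m crank '[[0.015,-0.001,0,0,-1],[0,0,0,0,-1],[0,0,0,0,-1]]'
python3 - <<'E'
from h import *
cv2.imwrite("pics/t4.png",cv2.resize(r.grab_frame("top")[130:240,195:345],None,fx=5,fy=5,interpolation=cv2.INTER_CUBIC))
E
```

```text
clock: 6.72
tcp_pos: [0.5343, 0.1239, 0.0123]
orientation: [-3.139, 0.137, -0.0]
contact_force: [0.3, 0.9, -0.0]
grip_width: 0.014
gripper_force: 59.2
clock: 6.97
tcp_pos: [0.536, 0.1237, 0.0119]
orientation: [3.138, -0.136, -0.003]
contact_force: [-4.1, 0.9, -0.1]
grip_width: 0.0141
gripper_force: 59.3
```

View pics/t4.png

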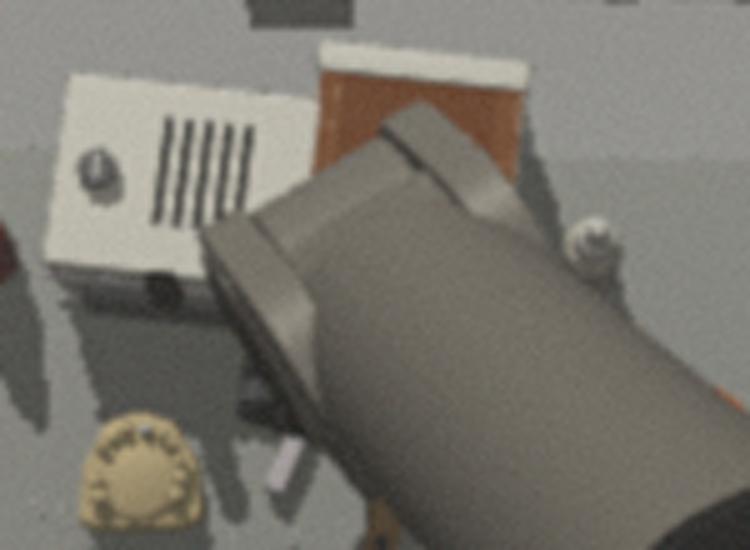

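Contact force rose exactly where the stop is expected (picture: the arm hides the mouth; the hood hasn't moved). One more small nudge to confirm.

```bash
python3 -m crank '[[0.01,-0.001,0,0,-1],[0,0,0,0,-1],[0.01,-0.001,0,0,-1],[0,0,0,0,-1],[0,0,0,0,-1]]'
```

```text
clock: 7.43
tcp_pos: [0.5364, 0.1233, 0.011]
orientation: [3.136, -0.135, -0.013]
contact_force: [-12.7, 1.6, 1.9]
grip_width: 0.0143
gripper_force: 59.5
```

Firmly against the stop. Retract, lift, and carry the stick back to its place.

```bash
python3 -m crank '[[-0.05,0.004,0,0,-1],[-0.1,0.009,0,0,-1],[-0.12,0.01,0,0,-1],[-0.12,0.01,0,0,-1],[-0.12,0.01,0,0,-1],[-0.1,0.009,0,0,-1],[0,0,0,0,-1]]'
python3 -m crank '[[0,0,0.18,0,-1],[0,0,0.18,0,-1],[0.01,-0.15,0,0,-1],[0.01,-0.19,0,0,-1],[0.01,-0.19,0,0,-1],[0.01,-0.19,0,0,-1],[0.01,-0.19,0,0,-1],[0.01,-0.19,0,0,-1]]'
python3 -m crank '[[0.01,-0.12,0,0,-1],[0,0,0,0,-1],[0,0,-0.15,0,-1],[0,0,-0.15,0,-1],[0,0,0,0,-1],[0,0,0,0,-1]]'
```

```text
clock: 8.02
tcp_pos: [0.4155, 0.1337, 0.0124]
orientation: [3.138, -0.133, -0.003]
contact_force: [0.2, 0.2, -0.7]
grip_width: 0.0137
gripper_force: 59.2
clock: 8.68
tcp_pos: [0.4325, -0.0886, 0.0851]
orientation: [3.138, -0.138, 0.006]
contact_force: [0.2, 0.3, -0.3]
grip_width: 0.0137
gripper_force: 59.2
clock: 9.18
tcp_pos: [0.4327, -0.1099, 0.0239]
orientation: [-3.138, 0.136, 0.003]
contact_force: [0.5, 1.2, 0.1]
grip_width: 0.014
gripper_force: 59.2
```

```bash
python3 -m crank '[[0,0,-0.04,0,-1],[0,0,-0.02,0,-1],[0,0,-0.015,0,-1],[0,0,-0.01,0,-1],[0,0,0,0,-1]]'
python3 -m crank '[[0,0,0,0,-0.7],[0,0,0,0,-0.3],[0,0,0,0,0.3],[0,0,0,0,1],[0,0,0,0,1],[0,0,0,0,1],[0,0,0,0,1],[0,0,0,0,1]]'
```

```text
clock: 9.6
tcp_pos: [0.4334, -0.1102, 0.0075]
orientation: [3.138, -0.137, 0.001]
contact_force: [-0.3, -0.2, -0.7]
grip_width: 0.0137
gripper_force: 59.2
clock: 10.27
tcp_pos: [0.4332, -0.1103, 0.0073]
orientation: [3.139, -0.137, 0.0]
contact_force: [0.6, 0.2, -0.2]
grip_width: 0.0852
gripper_force: 0.0
```

```bash
python3 -m crank '[[0,0,0.1,0,1],[0,0,0.2,0,1],[0,0,0.2,0,1],[0,0,0.2,0,1],[0,0,0.1,0,0],[0,0,0,0,-1],[0,0,0,0,-1],[0,0,0,0,-1]]' 30
python3 - <<'E'
from h import *
a=r.grab_frame("top");hsv=cv2.cvtColor(a,cv2.COLOR_BGR2HSV)
cv2.imwrite("pics/t5.png",cv2.resize(a[130:300,180:405],None,fx=3.5,fy=3.5,interpolation=cv2.INTER_CUBIC))
# tab: dark blob near (228,187)
g=a.max(2)[178:196,215:245];ys,xs=np.where(g<50);u,v=xs.mean()+215,ys.mean()+178;print(u,v,len(xs),ray("top",u,v,.088))
E
```

```text
clock: 10.93
tcp_pos: [0.4324, -0.1102, 0.1665]
orientation: [-3.139, 0.137, 0.002]
contact_force: [-0.2, 0.1, -0.2]
grip_width: 0.0384
gripper_force: 0.0
227.46875 188.125 32 [0.58877401 0.22166217 0.088     ]
```

View pics/t5.png

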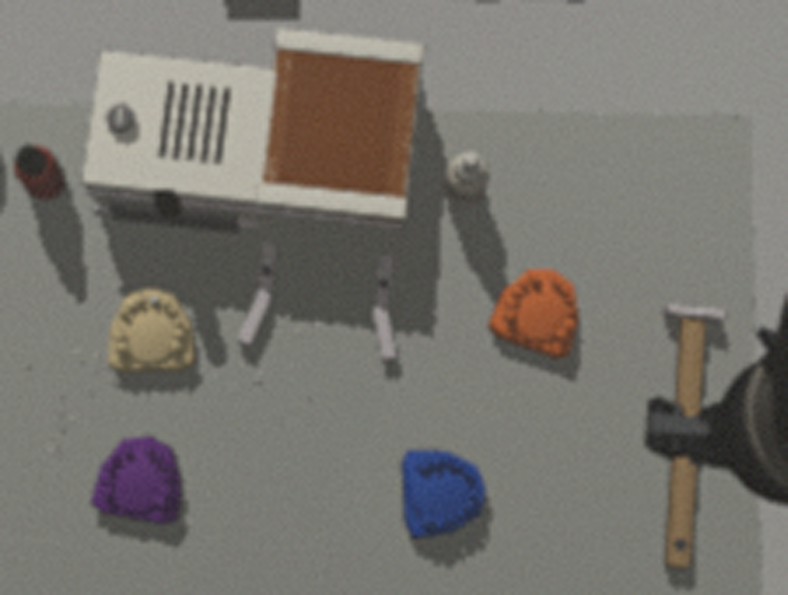

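The lane is empty, the stick lies flat on the right (plate (695,312), tail (680,565)), and nothing else has moved. The tab is at (167,203). I'll go to the left side of it.

```bash
python3 -m crank '[[0.08,0.18,0,0,-1],[0.08,0.18,0,0,-1],[0.08,0.18,0,0,-1],[0.08,0.18,0,0,-1],[0.08,0.18,0,0,-1],[0.08,0.18,0,0,-1],[0.08,0.18,0,0,-1],[0.08,0.18,0,0,-1]]'
python3 -m crank '[[0.08,0.18,0,0,-1],[0.08,0.18,0,0,-1],[0,0,0,0,-1],[0,0,0,0,-1]]'
```

```text
clock: 11.65
tcp_pos: [0.5606, 0.1792, 0.165]
orientation: [3.137, -0.137, -0.006]
contact_force: [-0.2, -0.7, 0.0]
grip_width: 0.0002
gripper_force: 0.0
clock: 11.98
tcp_pos: [0.5919, 0.2528, 0.1646]
orientation: [-3.139, 0.13, 0.006]
contact_force: [-0.4, -1.1, -0.9]
grip_width: -0.0001
gripper_force: 0.0
```

```bash
python3 -m crank '[[0.01,0.02,-0.15,0,-1],[0,0,-0.15,0,-1],[0,0,-0.1,0,-1],[0,0,-0.05,0,-1],[0,0,0,0,-1],[0,0,0,0,-1]]'
python3 -m crank '[[-0.005,-0.05,0,0,-1],[-0.005,-0.05,0,0,-1],[-0.005,-0.05,0,0,-1],[0,0,0,0,-1]]'
```

```text
clock: 12.48
tcp_pos: [0.595, 0.2528, 0.0769]
orientation: [3.138, -0.138, -0.002]
contact_force: [0.3, 0.4, 0.4]
grip_width: -0.0001
gripper_force: 0.0
clock: 12.82
tcp_pos: [0.593, 0.22, 0.0783]
orientation: [3.137, -0.143, 0.002]
contact_force: [-0.3, 0.1, -0.0]
grip_width: 0.0002
gripper_force: 0.0
```

```bash
python3 -m crank '[[-0.004,-0.05,-0.02,0,-1],[-0.005,-0.06,0,0,-1],[-0.005,-0.06,0,0,-1],[-0.005,-0.06,0,0,-1],[-0.005,-0.06,0,0,-1],[-0.004,-0.05,0,0,-1],[0,0,0,0,-1],[0,0,0,0,-1]]'
python3 - <<'E'
from h import *
a=r.grab_frame("scene")[180:310,150:320]
cv2.imwrite("pics/s6.png",cv2.resize(a,None,fx=4.5,fy=4.5,interpolation=cv2.INTER_CUBIC))
E
```

```text
clock: 13.48
tcp_pos: [0.5867, 0.1542, 0.0732]
orientation: [3.138, -0.14, -0.0]
contact_force: [-0.0, 0.3, 0.3]
grip_width: -0.0003
gripper_force: 0.0
```

View pics/s6.png

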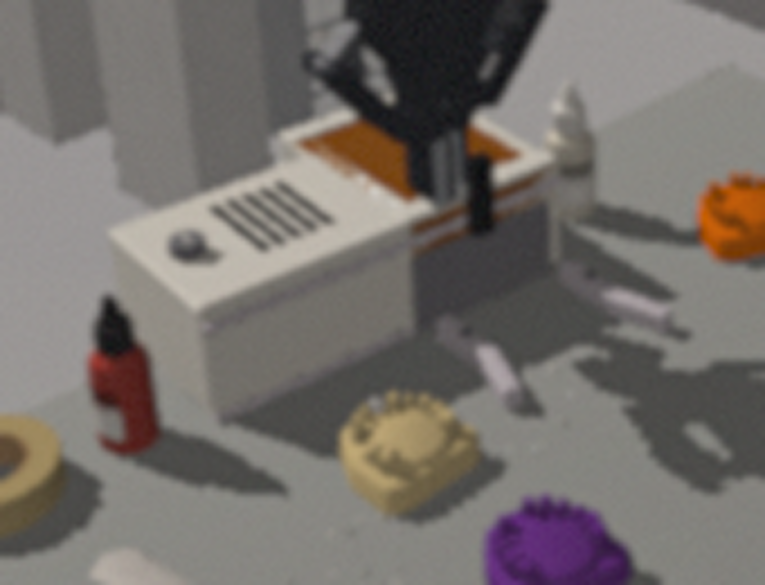

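The fingers (445,165) push the tab (480,195), and the shutter covers most of the mouth. Continue slowly to its end stop.

```bash
python3 -m crank '[[-0.003,-0.03,0,0,-1],[-0.002,-0.02,0,0,-1],[-0.001,-0.015,0,0,-1],[0,0,0,0,-1],[0,0,0,0,-1]]'
python3 -m crank '[[-0.001,-0.015,0,0,-1],[-0.001,-0.01,0,0,-1],[0,0,0,0,-1],[0,0,0,0,-1]]'
```

```text
clock: 13.95
tcp_pos: [0.5853, 0.143, 0.0733]
orientation: [-3.138, 0.137, -0.0]
contact_force: [0.2, 1.5, -0.0]
grip_width: 0.0003
gripper_force: 0.7
clock: 14.28
tcp_pos: [0.5852, 0.1424, 0.0736]
orientation: [-3.133, 0.132, -0.003]
contact_force: [1.6, 10.4, -3.5]
grip_width: -0.0002
gripper_force: 5.2
```

The end stop is reached (10 N, no further motion). Back off, lift, and check.

```bash
python3 -m crank '[[0.005,0.1,0,0,-1],[0,0.05,0.05,0,-1],[0,0,0.2,0,-1],[0,0,0.2,0,-1],[-0.15,0.1,0.1,0,-1],[-0.15,0.1,0,0,-1],[0,0,0,0,-1],[0,0,0,0,-1]]'
python3 - <<'E'
from h import *
s=r.grab_frame("scene")[180:290,190:410];t=r.grab_frame("top")[130:300,180:405]
a=cv2.resize(s,(600,300),interpolation=cv2.INTER_CUBIC);b=cv2.resize(t,(397,300),interpolation=cv2.INTER_CUBIC)
o=np.zeros((600,600,3),np.uint8);o[:300]=a;o[300:,:397]=b;cv2.imwrite("pics/f7.png",o)
E
```

```text
clock: 14.95
tcp_pos: [0.5246, 0.2092, 0.1847]
orientation: [-3.139, 0.13, -0.002]
contact_force: [0.3, 0.6, -0.4]
grip_width: -0.0003
gripper_force: 0.0
```

View pics/f7.png

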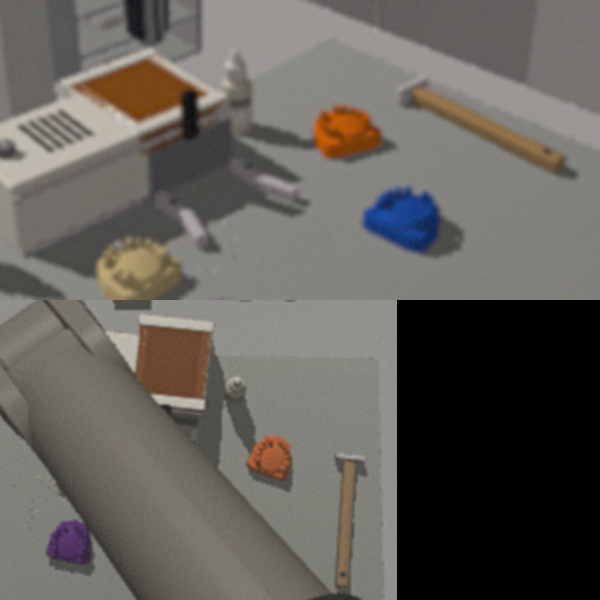

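The shutter covers the mouth with its tab at mid-mouth (190,113). The stick lies flat at the right and the robot is clear.

```bash
python3 -c "
from bench import r
print(r.hand_in())"
```

```text
the job is handed in; nothing more can be done
None
```

The job is handed in, and the hand-in gave no verdict back: I pushed the model against the hood's back stop, laid the push stick flat on the mat at the right, and pushed the shutter across the mouth to its end stop at about 15 s, without disturbing anything else that I could see.

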